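Lock the sample carrier's lid with its T-key

TASK

Lock the lid of the sample carrier: take the T-key out of its holder, feed its T-head lengthwise through the window in the lid and through the slot of the hidden keeper below until the collar rests flat on the lid, then turn it a quarter turn so that the head lies across the slot, and let go of it. The keeper floats, so its slot may lie off the middle of the window and must be felt for. Leave the other things on the bench where they are.

Things in the scene. Friction and masses are not known exactly. Their poses are not given: they have to be found in the camera images.
- tkey: T-key, 56 mm tall, about 0.09 kg, upright in its holder. Origin: centre of the underside of its steel collar (38 mm across, 4 mm thick); z up along the stem. On the collar stands a grey wing grip, 34 mm along x, 12 mm thick along y, z 4 to 36 mm: grip it across the 12 mm, fingertips a few mm above the collar. Wing and T-head both lie along x; a half turn makes no difference.
- thead (a point): centre of the underside of the steel T-head, 20 mm below the key's origin. The head is 24 mm long along the key's x, 8 mm wide along y, 6 mm high (key z -20 to -14 mm); above it the round stem is 8 mm across.
- holder: white block with a foot, fixed to the bench; block 56 x 56 mm, top 36 mm above the bench, with a round upright bore 30 mm across in which the key hangs by its collar; lift the key straight up by 25 mm or more. Origin: centre of the underside.
- carrier: closed sample carrier, fixed to the bench: grey case with a flat rigid aluminium lid 160 mm (x) by 110 mm (y), lid top 80 mm above the bench. Origin: centre of the underside; z up.
- window (a point): centre of the oblong window in the carrier's lid, at the lid's top face; axes as the carrier's. The window is 54 mm long along x and 14 mm wide along y; the lid is 5 mm thick. When the head has gone through the keeper too, the collar comes down on the lid and the head is 2 mm below the keeper, free to turn either way: no stop or detent, friction keeps it where it is left.
- keeper_mid (a point): point 6 mm below the window's centre, at the top face of the keeper, a rigid steel strip 6 mm thick under the lid, empty space below. Its one slot is 27 mm along x, 11 mm along y (edges chamfered 1 mm), in line with the window in y, but its centre lies up to 12 mm either way along x from here: fixed, not reported. A head standing on the keeper keeps the collar 14 mm above the lid.
- case: bystander: small round screw case, 41 mm across, 61 mm tall, standing. Origin: centre of the underside.
- counter: bystander: round chrome hand tally counter, 53 x 59 x 27 mm. Origin: centre of the underside.
- brown_bottle: bystander: brown dropper bottle with white cap, 44 mm across, 108 mm tall. Origin: centre of the underside.
- marker: bystander: marker pen lying down, 17 x 135 x 16 mm. Origin: centre of the underside.

How it is judged (in metres and radians):
On the way, in this order (a step that is already met when the one before it is completed fails the run):
1. the T-head has gone lengthwise through the slot and the collar is down on the lid (x of tkey in the frame of window between -0.016 and 0.016 m and y of tkey in the frame of window between -0.005 and 0.005 m and z of tkey in the frame of window between -0.003 and 0.004 m and angle between tkey's own z axis and vertical below 0.12 rad and angle between the x axis of tkey and the x axis of window, either way round below 0.35 rad), for 0.1 s.
2. the key has been turned a quarter turn, head across the slot (x of tkey in the frame of window between -0.016 and 0.016 m and y of tkey in the frame of window between -0.005 and 0.005 m and z of tkey in the frame of window between -0.003 and 0.004 m and angle between tkey's own z axis and vertical below 0.12 rad and angle between the x axis of tkey and the y axis of window, either way round below 0.3 rad), for 0.2 s.
At the end, for the whole second after the job is handed in: The key stands upright (within 0.12 rad) in the window, its collar on the lid (within 3 mm), within 16 mm of the window's centre along x and 5 mm along y, its head across the slot (within 0.3 rad of square), released and at rest (x of tkey in the frame of window between -0.016 and 0.016 m and y of tkey in the frame of window between -0.005 and 0.005 m and z of tkey in the frame of window between -0.003 and 0.003 m and angle between tkey's own z axis and vertical below 0.12 rad and angle between the x axis of tkey and the y axis of window, either way round below 0.3 rad and linear speed of tkey below 0.01 m/s); the robot touches nothing.
It fails at once if a bystander is pushed more than 30 mm or the bottle or case is knocked over (distance of any of case, counter, brown_bottle, marker from where it was at the start of the episode above 0.03 m or angle between any of case, brown_bottle's own z axis and vertical above 0.5 rad).
It also fails if it takes over 51 s, if anything falls off the work surface, if the arm or the gripper's body presses on something with over 40 N, if the wrist force passes 120 N, or if a joint passes its speed limit or range.

ROBOT

A 6-joint arm with a two-finger parallel gripper is mounted at the origin on a cart in front of the work surface, level with it; the furniture and walls round the work are solid. World frame = base frame: x ahead of the robot, y to its left, z up, the work surface at z = 0. Lengths are in mm, angles in rad, forces in N, time in s.
With the tool pointing down it reaches from about 350 to 875 mm from the base axis. Payload 4.2 kg.
Tool frame: the origin (TCP) lies on the mounting face of the last link; the fingertips stand 173 mm ahead of it and the grasp point (between the pads) lies 155 mm ahead of it; z points along the fingers, y is the direction in which the jaws open and shut (so a half turn about z gives the same grasp; the last joint's range is limited). The gripper opens to 85 mm and grips with 20 to 120 N. Pads are 22 mm wide; open, the fingers measure 114 mm over their backs; the gripper's body (76 mm by 85 mm) begins 54 mm behind the grasp point. The pads swing forward as they close: fully open they stand 13 mm farther back than shut.
Start: joints at [-0.943, 0.385, 0.008, 0, -1.194, -0.259], TCP at [225.324, -582.948, 404.712] pointing down, gripper open.
Joint ranges: [-3.14, 3.14], [-1.21, 2.06], [-1.07, 1.41], [-3.16, 2.05], [-2.99, -0.16], [-3.1, 3.1]. Speed limits (rad/s): [2.79, 2.79, 3.14, 3.14, 3.14, 3.14].

INTERFACE

Orientations are given as a unit quaternion [x, y, z, w].
In Python, from bench import arm gives the robot as it stands.
- The arm moves only by the shell command python3 -m jog 'ROWS' [OPENING]. ROWS is JSON, a list that holds one entry, the list of rows, each a list of 4 numbers: the shift along the tool's x, y, z in mm, then the turn about the tool's z in degrees. In form: [[[x, y, z, spin], ...]]. A call has exactly 5 rows; each row is the pose to reach, as a shift and turn from the pose measured when the call began, along the tool's axes at that moment; what a row does not reach only later rows make up. A row lasts 1/8 s, in which the tool goes at most 62.5 mm and 10.7 degrees, less where a joint would pass 70% of its speed; a pose out of reach is approached as far as the arm can. A call with a gripper value outside its range is refused whole. OPENING is the finger opening in mm, from 0 to 85.4, set as the call begins (- or left out, the last holds). The fingers move at their own pace and stop on an object; the grip force is fixed at half the most. Time passes only in rows, so rows that repeat a pose let the fingers close, or fill a call up. It gives the time, the measured TCP pose, the force and the opening at its end, in the units of the state.
- arm.read_state(): the state, without advancing time (a new reading comes with each control period).
- arm.get_image(name): name is "scene" or "top" or "wrist"; returns (picture, depth): 420x560x3 uint8, blue, green, red; 420x560 float32, mm along the optical axis (not along the pixel's ray), 0 where there is no reading.
- arm.camera_params(name): a dict with "mtx" (3x3 intrinsics, pixels), "R" (3x3) and "t" (3): a world point X has camera coordinates R X + t. Camera axes: x right, y down, z forward; pixel columns grow to the right and rows downward; lengths in mm; the calibration is good to about 2 mm. A picture is of the moment at which its call begins: read the wrist's pose just before it. camera_params takes no time and is no camera call; for the wrist camera it gives the pose at the moment of the call.
- arm.job_done(): hands the job in, once; it reports no verdict.
The state is a dict: "clock": time; "joints": joint angles; "joint_vel": joint speeds; "joint_efforts": joint torques, N m; "position": TCP position; "ee_rot": TCP orientation; "contact_force": force on the tool from outside, world axes, zero at the start; "wrist_torque": the same for the moment, N m; "gripper_width": finger opening in mm.
Only numpy, scipy, OpenCV 4.12 (cv2) and the standard library are available. Lean on these libraries where they do the work, as an engineer would, in place of code of your own. Each camera call takes 0.05 s, during which the arm holds its last target.

## Working session

There is one attempt and no reset: what is moved stays moved. The work goes in short steps, Python scripts to look and compute and a shell command to move; the robot and the scene stay as the last step left them, time stands still between calls to the robot, and variables do not carry over. Pictures are saved under pics/ and viewed, and the job is handed in when it is done.

```bash
ls; mkdir -p pics; cat > h.py <<'E'
from bench import arm
import numpy as np, cv2
def snap(name,fn):
    P=arm.camera_params(name); im,d=arm.get_image(name)
    cv2.imwrite('pics/%s.png'%fn,im); np.savez('pics/%s.npz'%fn,im=im,d=d,**{k:np.array(v) for k,v in P.items()})
    return im,d,P
def load(fn):
    z=np.load('pics/%s.npz'%fn); return z['im'],z['d'],z
def cloud(d,P):
    K=np.array(P['mtx']);R=np.array(P['R']);t=np.array(P['t'])
    v,u=np.mgrid[:d.shape[0],:d.shape[1]]
    c=np.stack([(u-K[0,2])/K[0,0]*d,(v-K[1,2])/K[1,1]*d,d],-1)
    return (c-t)@R
E
python3 - <<'E'
from h import *
s=arm.read_state()
print(s)
for n in ['scene','top','wrist']: 
    im,d,P=snap(n,n+'0'); print(n,P)
print(arm.read_state()['clock'])
E
```

```text
pics
{'clock': 0.0, 'joints': array([-9.43401061e-01,  3.85521980e-01,  6.62988791e-03, -5.05885078e-04,
       -1.19400183e+00, -2.58624816e-01]), 'joint_vel': array([-0.00286394, -0.00057346,  0.00056126,  0.00160194,  0.00108564,
       -0.00115598]), 'joint_efforts': array([ 4.22738258e-04, -3.92292666e+01,  1.88408464e+01,  4.18643296e+00,
       -4.68039842e-03,  4.86446893e-06]), 'position': array([ 225.26239747, -582.76422849,  403.64262529]), 'ee_rot': array([-1.83250375e-01,  9.83065687e-01,  1.04833260e-03, -2.37174067e-04]), 'contact_force': array([ 0.04334356, -0.53445254, -0.05229677]), 'wrist_torque': array([ 0.02698005, -0.0108783 , -0.02493595]), 'gripper_width': 85.66445233977005}
scene {'mtx': array([[457.4276872 ,   0.        , 277.19202065],
       [  0.        , 457.4276872 , 206.562653  ],
       [  0.        ,   0.        ,   1.        ]]), 'R': array([[-0.90790733, -0.41892357, -0.01439867],
       [-0.31191656,  0.69814728, -0.64443653],
       [ 0.28002204, -0.58059746, -0.76452223]]), 't': array([ 501.252825  ,  222.87824031, 1089.58413379])}
top {'mtx': array([[480.33400893,   0.        , 282.81194609],
       [  0.        , 480.33400893, 211.86369933],
       [  0.        ,   0.        ,   1.        ]]), 'R': array([[-0.02752473, -0.99950981, -0.01491732],
       [-0.9948282 ,  0.0288493 , -0.09738879],
       [ 0.0977714 ,  0.01215958, -0.99513461]]), 't': array([  18.99197112,  544.56157595, 1374.70819838])}
wrist {'mtx': array([[325.99535089,   0.        , 279.50267105],
       [  0.        , 325.99535089, 204.68078615],
       [  0.        ,   0.        ,   1.        ]]), 'R': array([[-0.35999075,  0.93295193,  0.00271276],
       [ 0.88793154,  0.34172381,  0.30790001],
       [ 0.28632889,  0.1132499 , -0.95141486]]), 't': array([623.52525453, -38.8765782 , 380.99213274])}
0.15
```

View pics/top0.png

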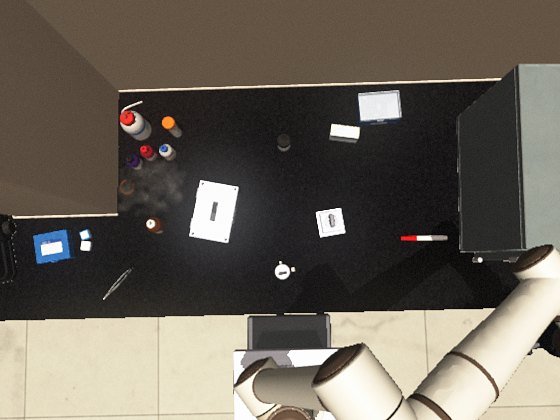

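View pics/scene0.png

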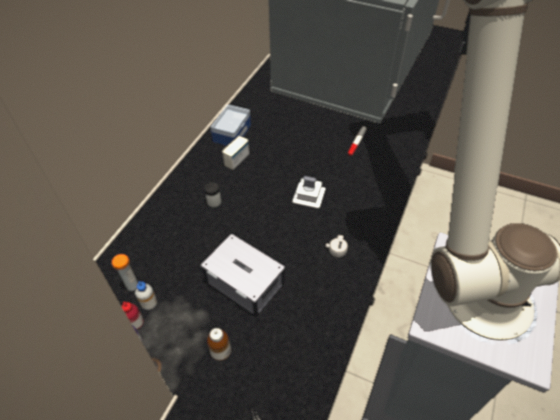

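View pics/wrist0.png

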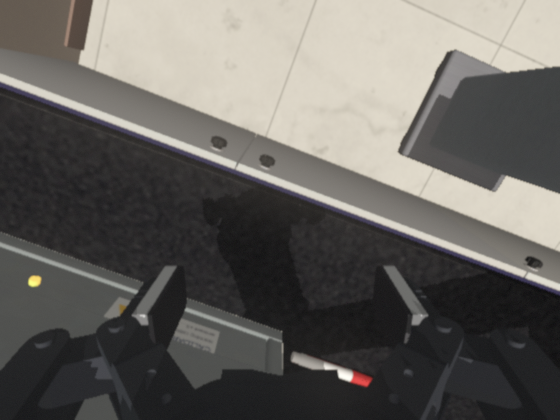

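The top view shows the holder and key at about (331,222), the carrier lid at (214,211) with its dark window at (213,211), the bottle at (153,226), the counter at (283,271) and the marker at (424,238). Next I'll measure them.

```bash
python3 - <<'E'
from h import *
for n in ['top0','scene0']:
    im,d,P=load(n); W=cloud(d,P)
    g=im.astype(int).min(2)
    for nm,zr,c in [('lid',(70,90),(350,190)),('lidany',(60,100),None),('holder',(28,46),None),('key',(58,85),None)]:
        m=(W[...,2]>zr[0])&(W[...,2]<zr[1])&(d>0)
        if nm.startswith('lid'): m&=(g>90)
        nl,L,st,ce=cv2.connectedComponentsWithStats(m.astype(np.uint8))
        for i in range(1,nl):
            if st[i,4]<25: continue
            p=W[L==i]; 
            if p[:,0].max()>1000: continue
            r=cv2.minAreaRect(p[:,:2].astype(np.float32))
            print(n,nm,st[i],np.round(np.median(p,0),1),'rect',np.round(r[0],1),np.round(r[1],1),round(r[2],1))
im,d,P=load('top0')
c=cv2.resize(im[170:290,160:360],None,fx=4,fy=4,interpolation=cv2.INTER_CUBIC);cv2.imwrite('pics/c1.png',c)
E
```

```text
top0 lid [128 126  14   8  29] [783.6 414.7  83.9] rect [785.3 418.3] [ 9.  40.5] 24.2
top0 lid [ 189  180   50   63 2204] [547.1 199.2  81.3] rect [549.3 199.4] [114.6 162.4] 78.3
top0 lid [329 214   6  12  41] [ 513.5 -134.4   73.4] rect [ 514.6 -134.4] [31.7 10.7] 9.3
top0 lidany [358  90  43  30 911] [ 845.3 -284.1   63.3] rect [ 845.6 -283.9] [ 81.3 118.7] 3.1
top0 lidany [124 115  19  19  84] [787.5 409.4  91.4] rect [797.  415.5] [28.  60.5] 41.2
top0 lidany [345 129  14   9  36] [ 764.1 -199.6   61.1] rect [ 764.4 -200.7] [39.4 20.9] 78.7
top0 lidany [159 144  12  12  60] [727.3 334.2  64.4] rect [730.8 337.4] [26.9 34.6] 40.8
top0 lidany [ 189  180   50   63 2235] [546.4 199.3  81.3] rect [548.9 199.5] [114.6 163.3] 78.3
top0 lidany [329 214   6  12  50] [ 514.  -134.4   72.2] rect [ 514.8 -133.3] [32.5 12.6] 8.8
top0 lidany [146 219  10  10  62] [515.5 371.1  91.9] rect [516.6 374.9] [21.3 26.6] 46.7
top0 holder [ 111   72  397  140 1199] [938.  101.8  37. ] rect [921.2 -27.8] [ 361.6 1230.6] 17.8
top0 holder [357 109  20  15  46] [ 805.6 -236.3   38. ] rect [ 810.9 -243.6]
[... 5901 characters left out ...]
 182  14  12 122] [751.8  -2.1  61. ] rect [751.6  -3.9] [35.9 40.1] 29.5
scene0 key [ 202  235   82   71 3048] [542.2 204.2  79.3] rect [549.  199.5] [116.5 163.8] 77.8
scene0 key [119 266  14  13  81] [788.3 325.1  71.5] rect [791.2 322.1] [26.9 13.9] 57.7
scene0 key [136 282  16  16 168] [727.  344.3  65.1] rect [730.7 342.3] [31.8 29.3] 51.2
scene0 key [480 300  42  13 208] [-5.7 58.2 69. ] rect [-13.5  51.6] [82.4 19.1] 13.8
scene0 key [122 302  16  17 151] [725.8 397.8  66.4] rect [728.4 393.6] [25.5 31.5] 57.2
scene0 key [208 330  20  20 238] [509.8 382.2  68.3] rect [516.7 375.2] [42.6 37.5] 39.6
scene0 key [144 384  24  36 195] [559.7 536.6  71.7] rect [559.8 536.5] [72.7  3.2] 89.9
```

View pics/c1.png

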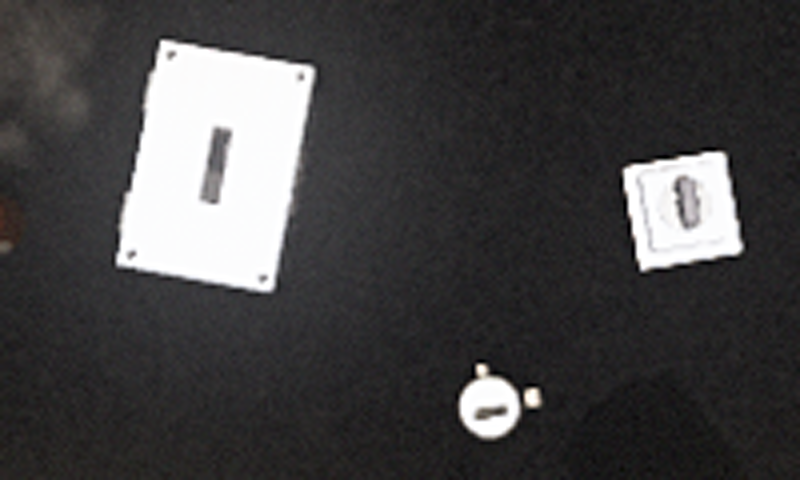

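```bash
cat >> h.py <<'E'
from scipy.spatial.transform import Rotation as Ro
def plan(x,y,z,jaw):
    s=arm.read_state(); R=Ro.from_quat(s['ee_rot']).as_matrix()
    dv=R.T@(np.array([x,y,z])-s['position'])
    cur=np.degrees(np.arctan2(R[1,1],R[0,1]))
    dj=(jaw-cur+90)%180-90
    print('clk %.2f pos %s F %s w %.1f jawyaw %.2f tilt %.2f q6 %.2f'%(s['clock'],np.round(s['position'],1),np.round(s['contact_force'],1),s['gripper_width'],cur,np.degrees(np.arccos(-R[2,2])),s['joints'][5]))
    print('shift',np.round(dv,1),'spin',round(-dj,1))
E
python3 -c "
from h import *
plan(514.6,-133.8,330,98.8)"
```

```text
clk 0.15 pos [ 225.3 -582.8  403.9] F [-0.3 -0.4 -0.3] w 85.1 jawyaw 111.12 tilt 0.10 q6 -0.26
shift [-431.7  314.5   74.4] spin 12.3
```

```bash
python3 -m jog '[[[-20,50,0,0],[-60,88,0,0],[-108,124,0,4],[-158,156,10,8],[-208,186,20,12]]]' 85 && python3 -c "
from h import *
plan(514.6,-133.8,330,98.8)"
```

```text
clock: 0.78
position: [352.8, -332.6, 384.1]
ee_rot: [-0.078, 0.997, 0.001, 0.0]
contact_force: [1.4, -0.5, 0.0]
gripper_width: 85.3
clk 0.78 pos [ 352.8 -332.6  384.1] F [ 1.4 -0.5  0. ] w 85.3 jawyaw 98.98 tilt 0.07 q6 -0.99
shift [-190.8  171.1   54.3] spin 0.2
```

```bash
python3 -m jog '[[[-44,40,12,0],[-88,80,25,0],[-132,120,38,0],[-175,157,50,0],[-191,171,54,0]]]' 50 && python3 -c "
from h import *
snap('wrist','w1')
plan(514.6,-133.8,330,98.8)"
```

```text
clock: 1.4
position: [516.1, -131.6, 329.3]
ee_rot: [-0.08, 0.997, 0.001, -0.001]
contact_force: [0.4, -0.2, -0.4]
gripper_width: 49.8
clk 1.45 pos [ 516.9 -131.1  329.1] F [ 0.5  0.1 -0.5] w 50.4 jawyaw 99.17 tilt 0.09 q6 -1.47
shift [ 2.7 -2.2 -0.9] spin 0.4
```

View pics/w1.png

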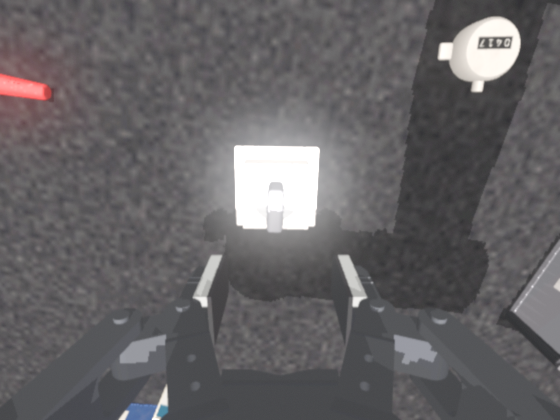

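The wrist picture shows the holder block around (277,188), with the key's wing at (276,208) in line with the jaw centre (about 279).

```bash
python3 - <<'E'
from h import *
im,d,P=load('w1'); W=cloud(d,P)
u=slice(225,335)
for nm,zr in [('holder',(33,40)),('wingtop',(68,76)),('wing',(46,80))]:
    m=(W[...,2]>zr[0])&(W[...,2]<zr[1])&(d>0); m[:,:225]=0;m[:,335:]=0;m[240:]=0
    p=W[m]; r=cv2.minAreaRect(p[:,:2].astype(np.float32)); print(nm,len(p),np.round(np.median(p,0),1),np.round(r[0],1),np.round(r[1],1),r[2])
c=cv2.resize(im[130:260,210:350],None,fx=5,fy=5,interpolation=cv2.INTER_CUBIC);cv2.imwrite('pics/c2.png',c)
E
```

```text
holder 3258 [ 508.  -136.2   35.9] [ 513.7 -134.9] [56.7 56.1] 8.073836326599121
wingtop 682 [ 513.2 -135.2   71.3] [ 514.3 -135.2] [33.5 12.6] 5.82637357711792
wing 816 [ 510.7 -135.5   71.1] [ 514.3 -135.2] [33.6 12.8] 6.286362648010254
```

View pics/c2.png

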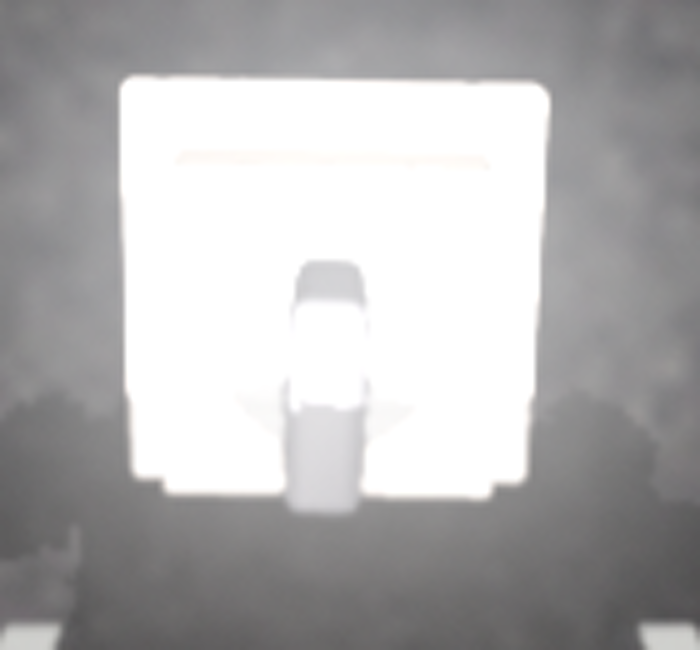

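```bash
python3 -c "
from h import *
plan(514.3,-134.8,218,97)"
```

```text
clk 1.45 pos [ 516.9 -131.1  329.1] F [ 0.5  0.1 -0.5] w 50.4 jawyaw 99.17 tilt 0.09 q6 -1.47
shift [  3.1  -3.4 111.1] spin 2.2
```

```bash
python3 -m jog '[[[3,-3.4,25,2.2],[3,-3.4,50,2.2],[3,-3.4,70,2.2],[3,-3.4,80,2.2],[3,-3.4,80,2.2]]]' 45 && python3 -c "
from h import *
plan(514.3,-134.8,218,97)"
```

```text
clock: 2.08
position: [514.1, -135.4, 248.9]
ee_rot: [-0.06, 0.998, 0.001, -0.001]
contact_force: [-0.3, -0.5, 0.4]
gripper_width: 45.1
clk 2.08 pos [ 514.1 -135.4  248.9] F [-0.3 -0.5  0.4] w 45.1 jawyaw 96.93 tilt 0.14 q6 -1.50
shift [-0.3  0.5 30.9] spin -0.1
```

```bash
python3 -m jog '[[[0,0.5,15,0],[0,0.5,31,0],[0,0.5,31,0],[0,0.5,31,0],[0,0.5,31,0]]]' 35 && python3 -m jog '[[[0,0,0,0],[0,0,0,0],[0,0,0,0],[0,0,0,0],[0,0,0,0]]]' 6 && python3 -c "
from h import *
snap('wrist','w2')
plan(514.3,-134.8,260,97)"
```

```text
clock: 2.7
position: [514.3, -134.8, 218.5]
ee_rot: [-0.06, 0.998, 0.001, -0.0]
contact_force: [0.8, 0.4, 0.6]
gripper_width: 34.6
clock: 3.32
position: [514.6, -134.8, 219.2]
ee_rot: [-0.061, 0.998, 0.0, 0.0]
contact_force: [-1.5, 0.9, 6.1]
gripper_width: 11.0
clk 3.38 pos [ 514.6 -134.8  219.2] F [-0.6  0.5  5.1] w 10.8 jawyaw 96.96 tilt 0.07 q6 -1.50
shift [  0.2   0.1 -40.8] spin -0.0
```

View pics/w2.png

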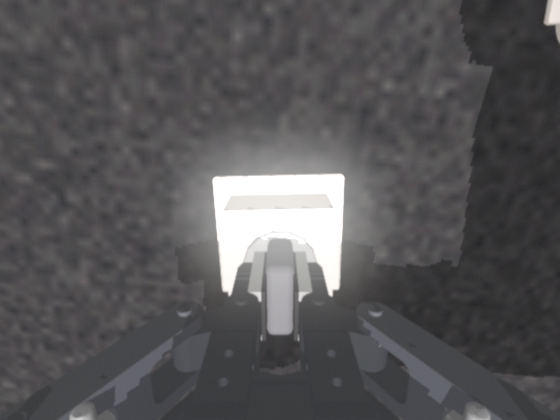

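Wrist view: both pads hold the wing around (280,285), opening 10.8 mm. Now I'll lift straight up.

```bash
python3 -m jog '[[[0,0,-15,0],[0,0,-35,0],[0,0,-60,0],[0,0,-90,0],[0,0,-110,0]]]' - && python3 -c "
from h import *
P=arm.camera_params('wrist');C=-np.array(P['R']).T@np.array(P['t']);print(C,np.array(P['R'])[2])
plan(625,183,330,78)"
```

```text
clock: 4.0
position: [514.4, -135.0, 331.1]
ee_rot: [-0.061, 0.998, 0.0, 0.001]
contact_force: [0.4, 0.1, -0.5]
gripper_width: 11.0
[ 434.36803416 -144.7825046   299.93614054] [ 0.30789618  0.03865636 -0.95063433]
clk 4.00 pos [ 514.4 -135.   331.1] F [ 0.4  0.1 -0.5] w 11.0 jawyaw 96.95 tilt 0.15 q6 -1.50
shift [-148.3  302.2    1.7] spin 18.9
```

```bash
python3 -m jog '[[[-22,44,0,3],[-45,90,0,7],[-68,137,0,11],[-90,183,0,15],[-101,215,0,19]]]' - && python3 -c "
from h import *
plan(589,191,330,78)"
```

```text
clock: 4.62
position: [589.0, 92.7, 331.8]
ee_rot: [0.105, 0.994, 0.001, 0.001]
contact_force: [0.5, -0.0, -0.7]
gripper_width: 10.5
clk 4.62 pos [589.   92.7 331.8] F [ 0.5 -0.  -0.7] w 10.5 jawyaw 77.89 tilt 0.17 q6 -2.21
shift [20.6 96.1  2. ] spin -0.1
```

```bash
python3 -m jog '[[[9,45,1,0],[18,85,2,0],[20.6,96,2,0],[20.6,96,2,0],[20.6,96,2,0]]]' - && python3 -c "
from h import *
snap('wrist','w3')
plan(549.3,199.4,330,78)"
```

```text
clock: 5.25
position: [588.9, 189.9, 330.1]
ee_rot: [0.106, 0.994, 0.001, 0.001]
contact_force: [-0.2, -0.6, -1.4]
gripper_width: 10.8
clk 5.30 pos [588.9 189.7 330.1] F [-0.   0.3 -0.5] w 10.9 jawyaw 77.81 tilt 0.14 q6 -2.36
shift [40.8  1.1  0. ] spin -0.2
```

View pics/w3.png

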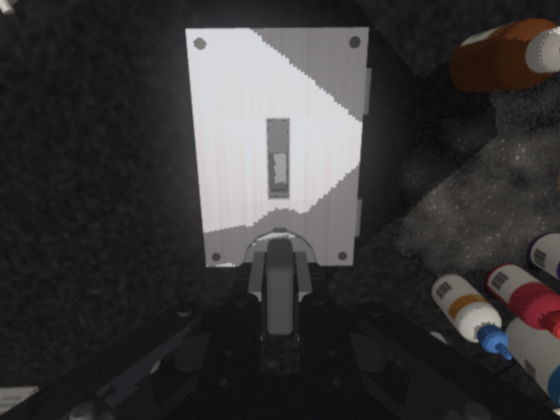

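The window is at (279,158), column 267–290, row 118–198. A lighter patch shows inside it at rows 152–182, and depth should tell what that is.

```bash
python3 - <<'E'
from h import *
im,d,P=load('w3'); W=cloud(d,P)
np.set_printoptions(linewidth=200)
print(np.round(W[112:206:3,262:296:3,2]).astype(int))
c=cv2.resize(im[105:215,220:340],None,fx=5,fy=5,interpolation=cv2.INTER_CUBIC);cv2.imwrite('pics/c3.png',c)
z=W[...,2]; m=(z>76)&(z<86)&(d>0)
nl,L,st,ce=cv2.connectedComponentsWithStats(m.astype(np.uint8)); i=1+np.argmax(st[1:,4]); m=(L==i)
p=W[m]; r=cv2.minAreaRect(p[:,:2].astype(np.float32)); print('lid',np.median(p,0),r)
h=np.zeros_like(m); h[112:204,262:295]=~m[112:204,262:295]
nl,L,st,ce=cv2.connectedComponentsWithStats(h.astype(np.uint8)); i=1+np.argmax(st[1:,4]); print(st[i])
v,u=np.nonzero(L==i)
K=P['mtx'];R=P['R'];t=P['t'];C=-R.T@t
ray=np.stack([(u-K[0,2])/K[0,0],(v-K[1,2])/K[1,1],np.ones(len(u))],-1)@R
q=C+ray*((80-C[2])/ray[:,2])[:,None]
print('win',cv2.minAreaRect(q[:,:2].astype(np.float32)))
E
```

```text
[[ 80  81  80  80  81  80  79  80  81  79  80  80]
 [ 80  81  80  80  79  80  80  81  80  79  80  80]
 [ 80  79  79  80  79  78  80  79  78  81  80  81]
 [ 80  80  73  74  74  73  74  73  73  80  80  80]
 [ 79  81  74  74  74  73  73  73  74  80  79  81]
 [ 80  80  75  73  75  74  73  74  73  80  80  79]
 [ 81  80  73  73  75  74  74  74  73  79  80  80]
 [ 79  80  74  73  75  74  73  74  73  79  79  78]
 [ 79  79  73  73  74  75  74  74  74  80  80  80]
 [ 81  78  74  74  73  73  75  74  74  79  80  81]
 [ 80  79  75  74  75  73  75  75  74  79  79  80]
 [ 79  79  72  74  73  74  72  74  74  79  80  80]
 [ 80  79  74  72  74  74  73  72  73  79  80  79]
 [ 78  78  74  74  74  73  74  73  76  80  80  79]
 [ 79  79  74   8   9   9  10   8  73  80  80  81]
 [ 80  79  73   9   9   8   8   9  72  79  79  79]
 [ 80  81  73   8   9  10   8   8  73  79  80  79]
 [ 80  79  74   8   8   8   9   9  73  79  80  79]
 [ 80  79  75   9   8   9   8   8  72  79  80  80]
 [ 79  78  77   9   9   9   8   9  73  79  81  80]
 [ 80  80  77   9   9  10   9  10  71  80  79  80]
 [ 80  81  78  10   8   9   9   9  72  79  79  80]
 [ 81  80  80   8   9   9   9   8  72  79  80  80]
 [ 81  78  78   8  10   8   8   8  71  78  79  80]
 [ 79  80  79   9   9   8   9   8  73  78  80  79]
 [ 80  80  79   8  10   9   8   8  74  78  80  81]
 [ 80  79  78  72  72  71  71  71  72  79  79  80]
 [ 79  80  80  75 299  74  74  74  74  79  79  79]
 [ 81  79  79  75  75  76  75  76  75  79  79  80]
 [ 80  79  79  81  81  78  80  80  80  80  80  80]
 [ 80  79  80  80  79  79  80  78  80  79  79  79]
 [ 79  81  79  78  79  80  79  78  80  80  80  81]]
lid [529.04253889 203.86488154  79.74229111] ((548.632568359375, 199.3464813232422), (114.76094818115234, 160.15931701660156), 78.32454681396484)
[ 267  119   22   80 1614]
win ((548.380126953125, 197.0282745361328), (14.144384384155273, 53.71796417236328), 78.26387786865234)
```

View pics/c3.png

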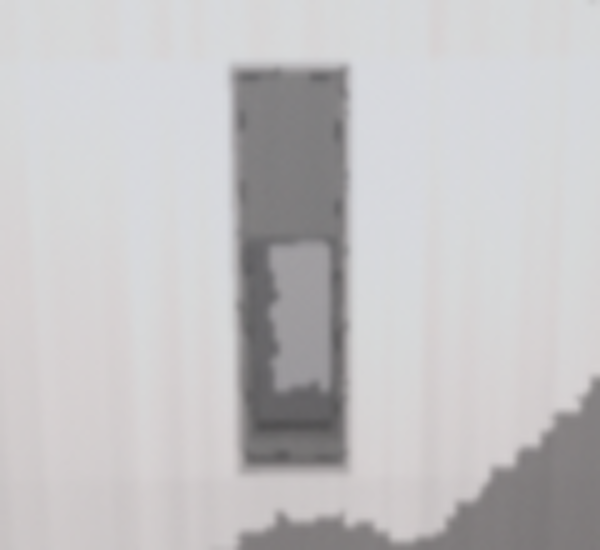

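```bash
python3 - <<'E'
from h import *
im,d,P=load('w3'); W=cloud(d,P)
h=np.zeros(d.shape,bool); h[112:204,262:295]=(W[112:204,262:295,2]<40)&(d[112:204,262:295]>0)
v,u=np.nonzero(h); print(u.min(),u.max(),v.min(),v.max())
K=P['mtx'];R=P['R'];t=P['t'];C=-R.T@t
def at(u,v,z):
    ray=np.array([(u-K[0,2])/K[0,0],(v-K[1,2])/K[1,1],1])@R
    return C+ray*(z-C[2])/ray[2]
cx=np.array([548.4,197.0]); a=np.radians(-11.7); ex=np.array([np.cos(a),np.sin(a)]); ey=np.array([-ex[1],ex[0]])
for (uu,vv,z) in [(279,v.min()-.5,74),(279,v.min()-.5,73),(279,v.max()+.5,68),(279,v.max()+.5,69),(u.min()-.5,170,73),(u.max()+.5,170,73),(u.min()-.5,170,68),(u.max()+.5,170,68),(279,118.5,80),(279,198.5,80)]:
    p=at(uu,vv,z)[:2]-cx; print(uu,vv,z,'winx %.1f winy %.1f'%(p@ex,p@ey))
print(np.round(W[183:200,272:288:3,2],0))
E
```

```text
271 285 153 188
279 152.5 74 winx -4.1 winy 1.0
279 152.5 73 winx -3.9 winy 1.0
279 188.5 68 winx 23.2 winy 0.8
279 188.5 69 winx 23.0 winy 0.8
270.5 170 73 winx 8.3 winy -5.1
285.5 170 73 winx 8.4 winy 5.5
270.5 170 68 winx 9.4 winy -5.2
285.5 170 68 winx 9.5 winy 5.6
279 118.5 80 winx -27.1 winy 1.3
279 198.5 80 winx 27.2 winy 0.8
[[  9.   8.   9.   9.   9.  73.]
 [  8.   8.   8.   9.   9.  74.]
 [  9.  10.   9.   9.   9.  72.]
 [  9.   9.   8.   9.   8.  73.]
 [  9.   8.   9.   9.   6.  74.]
 [  8.   8.   8.  10.   8.  73.]
 [ 68.  69.  68.  69.  69.  74.]
 [ 71.  71.  71.  71.  70.  72.]
 [ 73.  72.  73.  73.  73.  73.]
 [ 73.  74.  74.  74.  73.  74.]
 [ 74.  75.  72.  73.  74.  74.]
 [ 73.  72.  72.  73.  74.  75.]
 [ 75.  73.  74.  73.  75.  73.]
 [ 75.  74.  75.  74.  76.  75.]
 [ 77.  78.  77.  77.  77.  77.]
 [299.  80.  79.  80.  79.  79.]
 [ 80.  79.  80.  79.  80.  79.]]
```

```bash
python3 - <<'E'
from h import *
T=Ro.from_quat([0.106,0.994,0.001,0.001]).as_matrix(); p0=np.array([588.9,189.8,330.1])
im,d,P=load('w3'); W=cloud(d,P); L=(W-p0)@T   # tool frame
m=(d>0)&(abs(L[...,0])<60)&(abs(L[...,1])<40)&(L[...,2]>140)&(L[...,2]<188)
m[:225]=0
np.set_printoptions(linewidth=180)
print(np.round(L[228:345:6,230:330:8,2]).astype(int))
for lo,hi in [(144,150),(176,184)]:
    q=m&(L[...,2]>lo)&(L[...,2]<hi)
    p=L[q]; 
    if len(p)>20:print(lo,len(p),np.round(p.min(0),1),np.round(p.max(0),1),np.round(np.median(p,0),1))
c=cv2.resize(im[220:345,210:350],None,fx=5,fy=5);cv2.imwrite('pics/c4.png',c)
# top camera window
im,d,P=load('top0');K=P['mtx'];R=P['R'];t=P['t'];C=-R.T@t
g=im.min(2).astype(np.uint8)[195:228,200:228]; b=g<150
nl,LL,st,ce=cv2.connectedComponentsWithStats(b.astype(np.uint8))
for i in range(1,nl):
    if 30<st[i,4]<200:
        w=(255.-g)*(LL==i); v,u=np.nonzero(w); ww=w[v,u]; u0=(u*ww).sum()/ww.sum()+200; v0=(v*ww).sum()/ww.sum()+195
        ray=np.array([(u0-K[0,2])/K[0,0],(v0-K[1,2])/K[1,1],1])@R; print('topwin',C+ray*(79-C[2])/ray[2],st[i])
E
```

```text
[[252 252 250 250 250 250 200 202 250 250 252 251 250]
 [251 251 250 250  31 179 179 180 181 250 250 250 251]
 [250 252 250 181 180 175 173 175 180 180 252 250 250]
 [251 251 249 180 179 168 168 168 180 180 180 251 251]
 [250 251 180 170 170 163 161 162 168 170 180 251 251]
 [249 251 180 164 163 157 156 156 163 164 180 251 251]
 [250 250 165 157 158 151 151 150 157 157 165 165 252]
 [330 160 160 153 154 147 148 148 150 152 160 159 331]
 [330 154 154  31 148 148 148 147 147 147 155 154 330]
 [330 150 151 143 142 148 148 148 142 143 144 150 332]
 [331 145 145 139 139 147 148 146 139 139 139 146 146]
 [330 131 130 134 136 148 147 147 138 137 133 131 133]
 [130 129 127 130 137 148 148 148 138 129 130 127 130]
 [125 126 126 125 137 148 148 147 137 125 127 126 126]
 [122 124 124 122 137 149 148 148 137 123 123 123 122]
 [120 120 119 119 136 148 149 148 137 121 119 119 120]
 [116 118 116 116 136 147 147 147 137 121 116 118 117]
 [109 108 107 110 137 148 148 148 136 126 108 108 107]
 [106 105 106 108 137 332 331 332 136 126 105 105 106]
 [104 103 102 107 332 331 332 331 332 127 103 104 103]]
144 2317 [-16.4 -19.7 144. ] [ 17.2  18.4 150. ] [  6.3  -0.4 147.8]
176 961 [  2.1 -19.2 176. ] [ 18.8  18.1 183.5] [ 12.   -0.9 179.8]
topwin [548.726088   197.91823806  79.        ] [11  7  7 19 69]
```

View pics/c4.png

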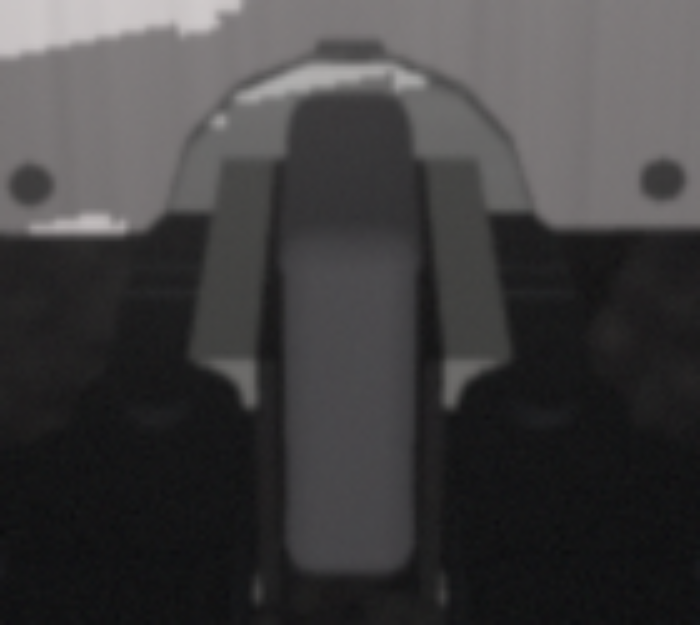

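Depth shows the keeper slot directly: it runs from −4 to +23 mm along the window's x, 27.1 mm long as specified, so its centre is at about +9.6 mm. The held key sits within 0.5 mm of the tool axis. Next I'll go above the slot.

```bash
python3 -c "
from h import *
plan(558.2,195.6,294,78.3)"
```

```text
clk 5.30 pos [588.9 189.7 330.1] F [-0.   0.3 -0.5] w 10.9 jawyaw 77.81 tilt 0.14 q6 -2.36
shift [31.3 -0.8 36. ] spin -0.5
```

```bash
python3 -m jog '[[[15,-0.8,0,-0.5],[31.3,-0.8,10,-0.5],[31.3,-0.8,24,-0.5],[31.3,-0.8,36,-0.5],[31.3,-0.8,36,-0.5]]]' - && python3 -c "
from h import *
snap('wrist','w4');snap('scene','s4')
plan(558.2,195.6,264,78.3)"
```

```text
clock: 5.92
position: [558.2, 195.2, 292.6]
ee_rot: [0.102, 0.995, -0.0, -0.0]
contact_force: [0.1, -0.2, -0.0]
gripper_width: 10.7
clk 6.03 pos [558.7 195.5 293.9] F [0.3 0.1 0.2] w 10.8 jawyaw 78.30 tilt 0.15 q6 -2.39
shift [ 0.5 -0.1 29.9] spin -0.0
```

View pics/w4.png

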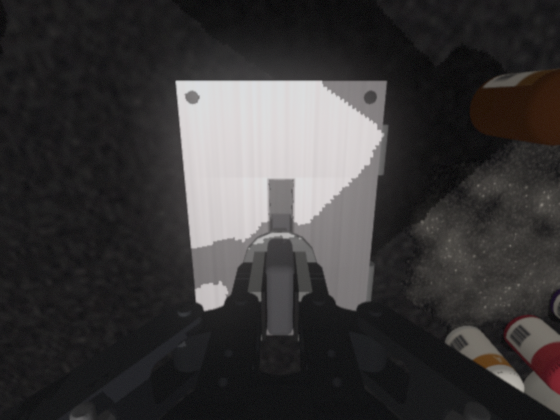

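The window's visible part, at (281,200), lines up with the held key at column 280. I'll lower it in small steps and watch the force.

```bash
python3 -m jog '[[[0.4,0,7,0],[0.4,0,13,0],[0.4,0,14,0],[0.4,0,15,0],[0.4,0,15,0]]]' - && python3 -c "
from h import *
plan(558.2,195.6,275,78.3)"
```

```text
clock: 6.65
position: [558.4, 195.7, 279.0]
ee_rot: [0.102, 0.995, 0.001, 0.001]
contact_force: [-0.1, -0.2, -0.9]
gripper_width: 10.9
clk 6.65 pos [558.4 195.7 279. ] F [-0.1 -0.2 -0.9] w 10.9 jawyaw 78.30 tilt 0.15 q6 -2.39
shift [ 0.1 -0.1  4. ] spin 0.0
```

```bash
python3 -m jog '[[[0,0,1,0],[0,0,2,0],[0,0,3,0],[0,0,4,0],[0,0,4,0]]]' - && python3 -c "
from h import *
plan(558.2,195.6,270,78.3)"
```

```text
clock: 7.28
position: [558.3, 195.7, 274.9]
ee_rot: [0.102, 0.995, 0.001, 0.001]
contact_force: [0.6, -0.4, -1.6]
gripper_width: 11.0
clk 7.28 pos [558.3 195.7 274.9] F [ 0.6 -0.4 -1.6] w 11.0 jawyaw 78.30 tilt 0.14 q6 -2.39
shift [ 0.1 -0.1  4.9] spin -0.0
```

Already below the keeper-contact height with no force, so the head is entering the slot.

```bash
python3 -m jog '[[[0,0,2,0],[0,0,5,0],[0,0,7,0],[0,0,9,0],[0,0,9,0]]]' - && python3 -c "
from h import *
plan(558.2,195.6,263,78.3)"
```

```text
clock: 7.9
position: [558.3, 195.7, 265.6]
ee_rot: [0.102, 0.995, 0.0, 0.001]
contact_force: [-0.1, 0.5, -0.7]
gripper_width: 11.0
clk 7.90 pos [558.3 195.7 265.6] F [-0.1  0.5 -0.7] w 11.0 jawyaw 78.30 tilt 0.12 q6 -2.39
shift [ 0.1 -0.1  2.6] spin -0.0
```

```bash
python3 -m jog '[[[0,0,0.8,0],[0,0,1.5,0],[0,0,2,0],[0,0,2.5,0],[0,0,2.5,0]]]' - && python3 -c "
from h import *
plan(558.2,195.6,263,78.3)"
```

```text
clock: 8.52
position: [558.3, 195.7, 263.3]
ee_rot: [0.102, 0.995, 0.0, 0.001]
contact_force: [-0.4, -0.1, 0.1]
gripper_width: 11.1
clk 8.53 pos [558.3 195.7 263.3] F [-0.4 -0.1  0.1] w 11.1 jawyaw 78.30 tilt 0.12 q6 -2.39
shift [ 0.1 -0.1  0.3] spin 0.0
```

```bash
python3 -m jog '[[[0,0,0.5,0],[0,0,0.8,0],[0,0,1.2,0],[0,0,1.5,0],[0,0,1.5,0]]]' - && python3 -c "
from h import *
snap('scene','s5')
plan(558.2,195.6,263,78.3)"
```

```text
clock: 9.15
position: [558.3, 195.7, 263.2]
ee_rot: [0.102, 0.995, 0.0, 0.001]
contact_force: [-2.6, -0.5, 8.1]
gripper_width: 10.9
clk 9.20 pos [558.3 195.7 263.2] F [-4.3  0.2  8.2] w 10.9 jawyaw 78.33 tilt 0.16 q6 -2.39
shift [ 0.1 -0.1  0.2] spin 0.0
```

The collar is seated, with an 8 N upward reaction at z 263.2. Next is the quarter turn, in the negative spin direction because joint 6 has room that way.

```bash
python3 -m jog '[[[0,0,0.3,-5],[0,0,0.3,-14],[0,0,0.3,-23],[0,0,0.3,-32],[0,0,0.3,-41]]]' - && python3 -c "
from h import *
plan(558.2,195.6,263,168.3)"
```

```text
clock: 9.82
position: [558.6, 195.8, 263.3]
ee_rot: [-0.256, 0.967, -0.0, 0.002]
contact_force: [1.3, -0.7, 1.9]
gripper_width: 11.3
clk 9.82 pos [558.6 195.8 263.3] F [ 1.3 -0.7  1.9] w 11.3 jawyaw 119.64 tilt 0.23 q6 -1.67
shift [0.4 0.  0.3] spin -48.7
```

```bash
python3 -m jog '[[[0.3,0,0.3,-10],[0.3,0,0.3,-20],[0.3,0,0.3,-30],[0.3,0,0.3,-40],[0.3,0,0.3,-48.7]]]' - && python3 -m jog '[[[0,0,0,0],[0,0,0,0],[0,0,0,0],[0,0,0,0],[0,0,0,0]]]' - && python3 -c "
from h import *
snap('wrist','w6')
plan(558.2,195.6,263,168.3)"
```

```text
clock: 10.45
position: [558.9, 195.2, 263.3]
ee_rot: [-0.634, 0.774, -0.002, 0.002]
contact_force: [1.7, -2.6, 1.9]
gripper_width: 10.8
clock: 11.08
position: [558.9, 195.1, 263.3]
ee_rot: [-0.633, 0.774, -0.002, 0.002]
contact_force: [0.1, -2.2, 1.2]
gripper_width: 11.2
clk 11.12 pos [558.9 195.1 263.3] F [-0.  -2.   1.2] w 11.0 jawyaw 168.62 tilt 0.32 q6 -0.81
shift [-0.4  0.8  0.3] spin 0.3
```

View pics/w6.png

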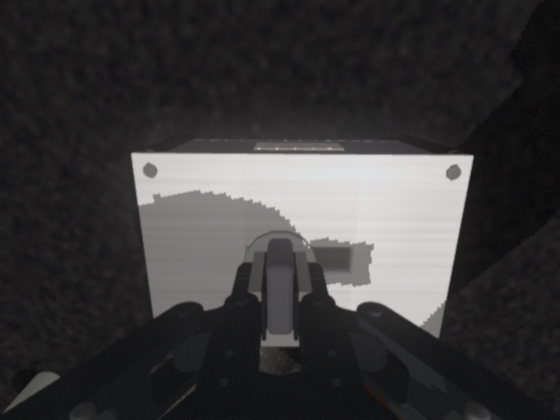

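The collar lies flat on the lid at (280,250) and the wing now runs across the window, whose end shows at (333,258). Time to release it.

```bash
python3 -m jog '[[[0,0,0,0],[0,0,0,0],[0,0,0,0],[0,0,0,0],[0,0,0,0]]]' 45 && python3 -m jog '[[[0,0,-5,0],[0,0,-15,0],[0,0,-35,0],[0,0,-60,0],[0,0,-80,0]]]' - && python3 -m jog '[[[0,0,-10,0],[0,0,-10,0],[0,0,-10,0],[0,0,-10,0],[0,0,-10,0]]]' - && python3 - <<'E'
from h import *
snap('wrist','w7');snap('scene','s7');snap('top','t7')
plan(558.9,195.1,263,168.3)
for n in ['w7','t7','s7']:
    im,d,P=load(n); W=cloud(d,P); z=W[...,2]
    for zr in [(110,122),(82.5,87)]:
        m=(z>zr[0])&(z<zr[1])&(abs(W[...,0]-558)<30)&(abs(W[...,1]-195)<30)&(d>0)
        p=W[m]; 
        if len(p)>8: print(n,zr,len(p),np.round(np.median(p,0),1),cv2.minAreaRect(p[:,:2].astype(np.float32)))
E
```

```text
clock: 11.75
position: [558.9, 195.2, 263.3]
ee_rot: [-0.634, 0.774, -0.002, 0.002]
contact_force: [0.5, -0.2, 0.2]
gripper_width: 45.3
clock: 12.38
position: [558.6, 195.1, 345.3]
ee_rot: [-0.634, 0.774, -0.002, 0.003]
contact_force: [-0.1, -0.8, 0.1]
gripper_width: 45.0
clock: 13.0
position: [558.5, 195.1, 354.6]
ee_rot: [-0.634, 0.774, -0.002, 0.003]
contact_force: [0.6, 0.0, 0.2]
gripper_width: 45.2
clk 13.15 pos [558.5 195.1 355. ] F [0.2 0.3 0.7] w 45.2 jawyaw 168.63 tilt 0.40 q6 -0.81
shift [ 0.2  0.2 92. ] spin 0.3
w7 (110, 122) 820 [558.1 194.8 115.3] ((558.180908203125, 196.18894958496094), (33.48918914794922, 12.552408218383789), 78.17672729492188)
w7 (82.5, 87) 960 [554.3 194.9  83.8] ((558.185791015625, 195.62196350097656), (35.33602523803711, 37.27468490600586), 79.05525207519531)
t7 (110, 122) 29 [555.2 190.  117.6] ((556.3644409179688, 189.11956787109375), (17.631567001342773, 12.176675796508789), 75.81752014160156)
t7 (82.5, 87) 84 [549.9 187.5  84.2] ((557.4479370117188, 192.67694091796875), (50.685951232910156, 59.02764892578125), 89.62712860107422)
s7 (110, 122) 67 [557.1 199.5 114.8] ((558.1478881835938, 197.20184326171875), (31.807485580444336, 12.322016716003418), 77.48177337646484)
s7 (82.5, 87) 80 [551.2 203.   84.1] ((559.8618774414062, 195.85537719726562), (55.22671127319336, 52.270530700683594), 88.41714477539062)
```

View pics/w7.png

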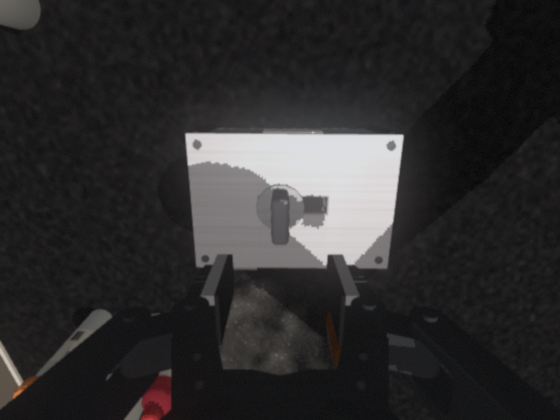

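The picture shows the released key upright at (280,215), its wing at 78.2° against the wanted 78.3°. The collar top is at 84 mm, the wing top at 115–116 mm and the gripper is clear.

```bash
python3 -c "
from h import *
arm.job_done()"
```

```text
the job is handed in; nothing more can be done
```

The lid is locked as far as my checks show, and I handed the job in at about 13.2 s of the 51 s allowed. No verdict was reported.

**What I did**
- I took the key from its holder and found the keeper slot in the wrist camera's depth image, centred about 9.6 mm along +x from the window's centre. That meant I did not have to feel for it.
- I fed the head through with no contact force until the collar seated on the lid at about 8 N, then turned it a quarter turn, let go and backed off upwards.

**Last checks**
- **Position:** the key stands at about (558, 196) mm, roughly +10 mm in x and 1 mm or less in y from the window's centre.
- **Height:** the collar's top is at 84 mm, as it should be when resting on the lid, and the wing's top is at 115–116 mm.
- **Angle:** the wing is at 78.2°, against 78.3° for square across the slot.
- **Robot:** the gripper is open and well clear, with no force on the wrist.

**Disagreements**
- The carrier's lid outline put the window's centre about 2 mm further in y than the window itself did; I went by the window.
- The last top-camera reading of the key was about 6 mm off in y, from only 29 pixels at coarse resolution. The wrist and scene cameras agreed with each other to about 1 mm, so I went by those.
- I did not measure the bystanders again at the end, but the gripper's path stayed well clear of them.

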